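# Straighten the hall console by pushing

### The job

Straighten the hall console without picking anything up: with the fingertips, push the green key dish along the table top, its car key still in it, until it sits centred on the round cream mat, and push the wooden letter box until its whole back lies flat against the front of the stone planter, between the planter's two ends. Only slide the dish and the box, never lift or tip them, and leave everything else where it stands. Finish with the hand clear of everything.

Things in the scene. Friction and masses are not known exactly. Their poses are not given: they have to be found in the camera images.
- dish: round celadon-green key dish, an open bowl 35 mm high, outer diameter 130 mm at the rim, 124 mm at 12 mm height, 100 mm at the foot; wall 4 mm, inner floor 6 mm above its underside; about 0.4 kg (varies). Loose, slides on the table. Origin: centre of its underside, z up
- mat: round cream felt mat, 150 mm diameter, flat on the table and under 1 mm thick (no obstacle, the dish slides over it, fixed). Origin: its centre, at table height; its yaw means nothing, as it is round
- letter_box: closed pale wooden letter box with a dark seam and a small brass catch on its front, 80 mm deep (its x), 150 mm wide (its y), 60 mm high; about 0.5 kg (varies). Loose, slides on the table. Origin: centre of its underside; +x points to its back, the face that goes against the planter, and the catch is on the -x face
- box_back_left (a point): lower back corner of the letter box at its +y end (40, 75, 0 mm in the box's frame)
- box_back_right (a point): lower back corner of the letter box at its -y end (40, -75, 0 mm in the box's frame)
- trough: long low white marble planter with pebbles and green tufts, 80 mm deep, 260 mm long, 65 mm high (tufts to 105 mm), fixed. Origin: at table height, at the middle of the foot of its flat front face, which looks along its -x towards the robot; the front face is the plane x = 0 of its frame and reaches from y = -130 to +130 mm, and the planter lies behind it at x = 0 to 80 mm
- key_fob: black car key fob 56 x 32 x 12 mm, lying loose in the dish; it rides along. Origin: centre of its underside
- bell: small brass hand bell, 42 mm diameter, 50 mm high, standing 120 to 130 mm from the mat's centre on the side away from the dish. Bystander, origin at the centre of its underside
- candlestick: cream candle in a holder, foot 60 mm diameter, 130 mm high. Bystander, origin at the centre of its underside
- lotion: amber glass lotion bottle, 44 mm diameter, 110 mm high. Bystander, origin at the centre of its underside
- ring_case: small closed blue ring case, 45 x 45 x 42 mm, standing just behind the planter. Bystander, origin at the centre of its underside
- photo_frame: standing photo frame, 60 x 130 mm foot, 170 mm high, at one side. Bystander, origin at the centre of its underside
- clothes_brush: wooden clothes brush, 45 x 130 x 35 mm, lying at one side. Bystander, origin at the centre of its underside
There are look-alikes about, which are no part of the job. What is shaped like the dish but red or yellow is not meant. What is shaped like the letter_box but purple is not meant.

How it is judged (in metres and radians):
At the end, for the whole second after the job is handed in: The dish rests flat on the table with its centre within 15 mm of the mat's centre and the key fob still in it; the letter box rests flat on the table with both back corners within 6 mm of the planter's front face and not beyond the planter's ends (3 mm allowed); both are at rest (horizontal distance between dish and mat below 0.015 m and height (world z) of each of dish, letter_box below 0.004 m and angle between each of dish, letter_box's own z axis and vertical below 0.05 rad and horizontal distance between key_fob and dish below 0.05 m and x of each of box_back_left, box_back_right in the frame of trough above -0.006 m and y of box_back_left in the frame of trough below 0.133 m and y of box_back_right in the frame of trough above -0.133 m and linear speed of each of dish, letter_box below 0.01 m/s); the robot touches nothing.
It fails at once if the dish is lifted (12 mm) or tipped (0.3 rad) (height (world z) of dish above 0.012 m or angle between dish's own z axis and vertical above 0.3 rad).
It fails at once if the letter box is lifted (12 mm) or tipped (0.3 rad) (height (world z) of letter_box above 0.012 m or angle between letter_box's own z axis and vertical above 0.3 rad).
It fails at once if the key fob leaves the dish (horizontal distance between key_fob and dish above 0.06 m or height (world z) of key_fob above 0.04 m).
It fails at once if another thing on the console is moved more than 15 mm or tipped over (distance of any of bell, candlestick, lotion, ring_case, photo_frame, clothes_brush from where it was at the start of the episode above 0.015 m or angle between any of bell, candlestick, lotion, ring_case, photo_frame, clothes_brush's own z axis and vertical above 0.4 rad).
It also fails if it takes over 51 s, if anything falls off the work surface, if the arm or the gripper's body presses on something with over 40 N, if the wrist force passes 120 N, or if a joint passes its speed limit or range.

### The arm

A 6-joint arm with a two-finger parallel gripper is mounted at the origin on the work surface. World frame = base frame: x ahead of the robot, y to its left, z up, the work surface at z = 0. Lengths are in mm, angles in rad, forces in N, time in s.
With the tool pointing down it reaches from about 350 to 975 mm from the base axis. Payload 7.1 kg.
Tool frame: the origin (TCP) lies midway between the tips of the shut fingers; the grasp point (between the pads) lies 19 mm behind it; z points along the fingers, y is the line along which they close (so a half turn about z gives the same grasp; the last joint's range is limited). The gripper opens to 88 mm and grips with 3 to 60 N. Pads are 20 mm wide; open, the fingers measure 115 mm over their backs; the gripper's body (75 mm by 178 mm) begins 61 mm behind the grasp point.
Start: joints at [1.298, 0.423, 1.63, -0, 1.089, -0.019], TCP at [156.896, 604.97, 222.675] pointing down, gripper open.
Joint ranges: [-3, 3], [-0.9, 2.11], [0.09, 2.58], [-1.31, 4.45], [0.11, 2.69], [-2.54, 2.54]. Speed limits (rad/s): [2.39, 2.39, 3.01, 3.14, 3.14, 3.14].

### API

Orientations are given as a rotation vector (axis times angle).
In Python, from workcell import ctrl gives the robot as it stands.
- The arm moves only by the shell command python3 -m inch 'ROWS' [OPENING]. ROWS is JSON, a list of rows, each an object with "xyz": the shift along the tool's x, y, z in mm, a list of three; "rot": the turn, a rotation vector about the tool's x, y, z in rad, a list of three. In form: [{"xyz": [dx, dy, dz], "rot": [ax, ay, az]}, ...]. A call has 1 to 12 rows; each row is the pose to reach, as a shift and turn from the pose commanded when the call began, along the tool's axes at that moment; what a row does not reach only later rows make up. A row lasts 1/12 s, in which the tool goes at most 41.7 mm and 7.16 degrees, less where a joint would pass 70% of its speed; a pose out of reach is approached as far as the arm can. A call with a gripper value outside its range is refused whole. OPENING is the closure in counts, from 0 (fully open) to 255 (shut), set as the call begins (- or left out, the last holds). The fingers move at their own pace and stop on an object; the grip force is fixed at half the most. Time passes only in rows, so rows that repeat a pose let the fingers close. It gives the time, the measured TCP pose, the force, the opening and the grip force at its end, in the units of the state.
- ctrl.get_obs(): the state, without advancing time (a new reading comes with each control period).
- ctrl.get_image(name): name is "scene" or "top" or "wrist"; returns the picture (400x640x3 uint8, red, green, blue); there is no depth.
- ctrl.camera_model(name): a dict with "fx", "fy", "cx", "cy" (pixels), "position" and "attitude" of the camera in the world. Camera axes: x right, y up, looking along -z (the intrinsics and any distortion apply to the point x, -y, -z); pixel columns grow to the right and rows downward; lengths in mm; the calibration is good to about 2 mm. The wrist camera is an equidistant fisheye: a pixel r from the principal point sees the ray r / f radians off the axis. A picture is of the moment at which its call begins: read the wrist's pose just before it. camera_model takes no time and is no camera call; for the wrist camera it gives the pose at the moment of the call.
- ctrl.close_job(): hands the job in; it is judged then, once.
The state is a dict: "t": time; "qpos": joint angles; "qvel": joint speeds; "joint_torque": joint torques, N m; "ee_pos": TCP position; "orientation": TCP orientation; "ft_force": force on the tool from outside, world axes, zero at the start; "moment": the same for the moment, N m; "width": finger opening in mm; "grasp_force": force on a finger pad.
Only numpy, scipy, OpenCV 4.12 (cv2) and the standard library are available. Lean on these libraries where they do the work, as an engineer would, in place of code of your own. Each camera call takes 0.05 s, during which the arm holds its last target. There are 200 camera calls.

## Working session

There is one attempt and no reset: what is moved stays moved. The work goes in short steps, Python scripts to look and compute and a shell command to move; the robot and the scene stay as the last step left them, time stands still between calls to the robot, and variables do not carry over. Pictures are saved under pics/ and viewed, at most 10 in all, crops included, and the job is handed in when it is done.

```bash
mkdir -p pics
python3 - <<'E'
from workcell import ctrl
import cv2
for n in ("top","scene"):
    im=ctrl.get_image(n); cv2.imwrite(f"pics/{n}0.png",im[...,::-1])
    print(n,ctrl.camera_model(n))
o=ctrl.get_obs();print(o)
E
```

```text
top {'fx': 424.5903473295388, 'fy': 424.5903473295388, 'cx': 316.3929028770378, 'cy': 197.32366522955974, 'position': array([ 320.11120126,  -19.30299111, 1374.20452425]), 'attitude': array([ 0.17280437, -0.13562206, -1.56606932])}
scene {'fx': 377.1378637011799, 'fy': 377.1378637011799, 'cx': 327.4328470552515, 'cy': 196.1321666435952, 'position': array([878.39628531, 585.82872402, 919.82382755]), 'attitude': array([0.19964809, 0.83328744, 2.5676707 ])}
{'t': 0.1, 'qpos': array([ 1.29803331e+00,  4.23770935e-01,  1.63058912e+00, -1.42236830e-05,
        1.08860343e+00, -1.90054571e-02]), 'qvel': array([ 0.00076411, -0.00163906, -0.00113813,  0.00036269,  0.00150361,
        0.00017102]), 'joint_torque': array([ 2.44187240e-04, -5.45609987e+01, -2.74319923e+01,  6.44855713e-02,
        1.88354863e-02, -1.24535262e-06]), 'ee_pos': array([156.7510538 , 604.51422726, 221.9849751 ]), 'orientation': array([-3.97498823e-01, -3.11615481e+00,  2.13316319e-03]), 'ft_force': array([ 0.48979878,  0.01735606, -0.43612706]), 'moment': array([-0.00522219,  0.02283671, -0.06467753]), 'grasp_force': 0.0, 'width': 87.80061912514259}
```

View pics/top0.png

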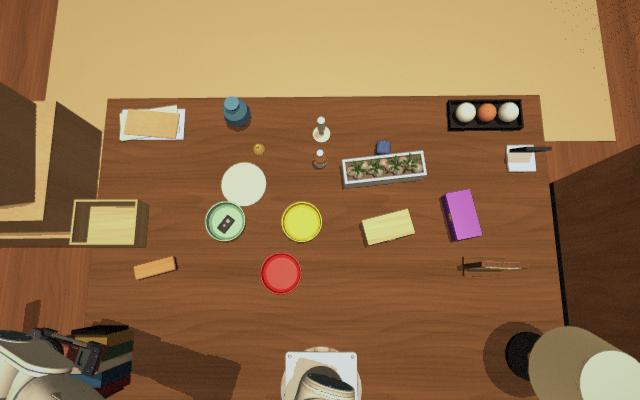

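View pics/scene0.png

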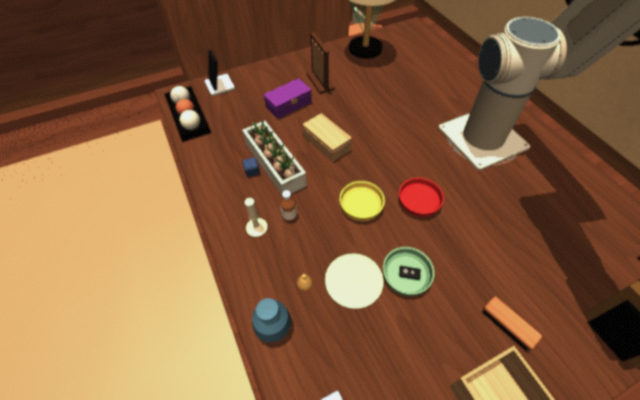

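The top view shows the dish near (225,222), the mat (244,184), the bell (259,149), the box (388,227) and the planter (384,168), so I'll enlarge that area.

```bash
cat > h.py <<'E'
import numpy as np, cv2
from scipy.spatial.transform import Rotation as R
from workcell import ctrl
def ray(cam,u,v,z=0):
    m=ctrl.camera_model(cam)
    d=R.from_rotvec(m['attitude']).apply([(u-m['cx'])/m['fx'],-(v-m['cy'])/m['fy'],-1])
    p=np.array(m['position']); return (p+d*(z-p[2])/d[2])[:2]
def crop(cam,x0,y0,x1,y1,s,name):
    im=ctrl.get_image(cam)[y0:y1,x0:x1,::-1]
    cv2.imwrite(name,cv2.resize(im,None,fx=s,fy=s,interpolation=cv2.INTER_CUBIC))
E
python3 - <<'E'
from h import *
crop("top",330,140,440,250,5,"pics/c1.png")
im=ctrl.get_image("top"); hsv=cv2.cvtColor(im,cv2.COLOR_RGB2HSV)
print(hsv[222,208],hsv[184,244],hsv[222,240],hsv[149,259], hsv[227,388])
print('mat',ray('top',244,184),'dish',ray('top',225,222,35),'bell',ray('top',259,149,40))
E
```

```text
[ 53  73 102] [ 39  30 221] [ 48  51 221] [ 20 162 201] [ 29  81 213]
mat [639.6666635  255.14099023] dish [507.1317998  304.80530562] bell [748.32866869 201.70456343]
```

View pics/c1.png

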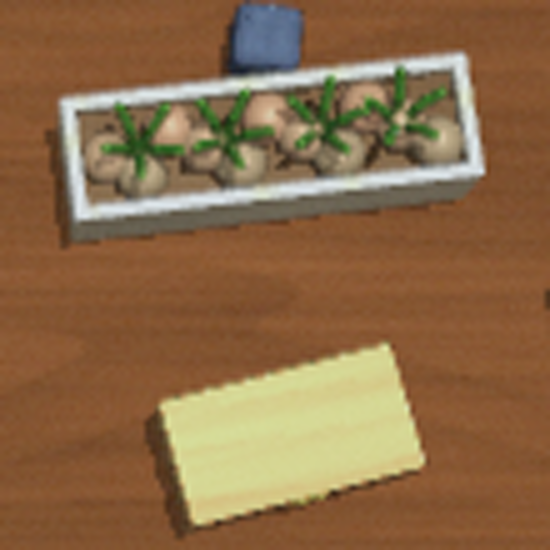

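The crop (×5, offset 330,140) shows the planter's front top edge from (77,218) to (485,173). The box's top corners are (162,403), (388,343), (425,465) and (193,527), with the catch on the near side at (313,498).

Run:
```python
from h import *
P=lambda u,v,z: ray('top',330+(u-2)/5,140+(v-2)/5,z)
a,b=P(77,218,65),P(485,173,65); print('planter',a,b,np.linalg.norm(a-b),'mid',(a+b)/2)
n=lambda d:np.arctan2(d[1],d[0])
print(' yaw',np.degrees(n(a-b))-90)
c=[P(*q,60) for q in((162,403),(388,343),(425,465),(193,527))]
print('box',np.round(c,1),'ctr',np.mean(c,0),'yaw',np.degrees(n(c[0]-c[1]))-90,np.degrees(n(c[0]+c[1]-c[2]-c[3])),[np.linalg.norm(c[i]-c[(i+1)%4]) for i in range(4)])
im=ctrl.get_image("top"); hsv=cv2.cvtColor(im,cv2.COLOR_RGB2HSV)
for nm,lo,hi,z in(("mat",(25,10,170),(55,45,255),.5),("dish",(40,46,90),(80,255,255),35)):
    m=cv2.inRange(hsv,lo,hi); k=np.zeros_like(m); k[150:250,195:275]=m[150:250,195:275]
    cs=max(cv2.findContours(k,0,cv2.CHAIN_APPROX_NONE)[0],key=cv2.contourArea); 
    e=cv2.fitEllipse(cv2.convexHull(cs)); print(nm,e,ray('top',*e[0],z))
```

```text
planter [625.8610652  -78.38282054] [ 653.9995107  -336.17306493] 259.3213878901192 mid [ 639.93028795 -207.27794273]
 yaw 6.229315525961596
box [[ 508.5 -130.1]
 [ 546.1 -271.8]
 [ 469.6 -291.5]
 [ 431.4 -147.7]] ctr [ 488.89730797 -210.2523039 ] yaw 14.848061021211961 13.627882818908693 [np.float64(146.54821316500826), np.float64(78.99006279823769), np.float64(148.75520035551568), np.float64(79.03522241497477)]
mat ((243.37612915039062, 183.92189025878906), (42.72193145751953, 44.6809196472168), 62.717411041259766) [639.8260328  257.13995179]
dish ((224.79241943359375, 220.87278747558594), (38.88272476196289, 40.440765380859375), 44.35898208618164) [510.76694416 305.63157049]
```

```bash
cat >> h.py <<'E'
def plan(xyz,push):
    "tool-frame shift and turn to reach xyz, tool down, tool x along +-push"
    o=ctrl.get_obs(); r=R.from_rotvec(o['orientation']); p=np.array(o['ee_pos'])
    best=None
    for s in(1,-1):
        x=np.array([s*np.cos(push),s*np.sin(push),0]); z=np.array([0,0,-1.])
        t=R.from_matrix(np.c_[x,np.cross(z,x),z]); d=(r.inv()*t).as_rotvec()
        if best is None or np.linalg.norm(d)<np.linalg.norm(best[0]): best=(d,s)
    print('shift',np.round(r.inv().apply(np.array(xyz)-p),1),'rot',np.round(best[0],4),'sign',best[1],'q6',o['qpos'][5])
E
python3 - <<'E'
from h import *
m=np.array([640,257]);d=np.array([510.8,305.6]);v=m-d;L=np.linalg.norm(v);v/=L
print(L,np.degrees(np.arctan2(v[1],v[0])),d-90*v)
plan([*(d-90*v),150],np.arctan2(v[1],v[0]))
E
```

```text
138.03840045436633 -20.61434173619345 [426.56257069 337.28683486]
shift [-328.2 -191.1   72.4] rot [-0.0007 -0.      0.106 ] sign -1 q6 -0.01902073886322844
```

```bash
python3 -m inch '[{"xyz":[-33,-19,7],"rot":[0,0,0.01]},{"xyz":[-66,-38,14],"rot":[0,0,0.02]},{"xyz":[-99,-57,21],"rot":[0,0,0.03]},{"xyz":[-132,-76,28],"rot":[0,0,0.04]},{"xyz":[-165,-95,36],"rot":[0,0,0.05]},{"xyz":[-198,-114,43],"rot":[0,0,0.06]},{"xyz":[-231,-133,50],"rot":[0,0,0.07]},{"xyz":[-264,-152,58],"rot":[0,0,0.08]},{"xyz":[-297,-171,65],"rot":[0,0,0.09]},{"xyz":[-328,-191,72],"rot":[0,0,0.106]},{"xyz":[-328,-191,72],"rot":[0,0,0.106]},{"xyz":[-328,-191,72],"rot":[0,0,0.106]}]' 0
python3 - <<'E'
from h import *
m=np.array([640,257]);d=np.array([510.8,305.6]);v=m-d;L=np.linalg.norm(v);v/=L
plan([*(d-90*v),9],np.arctan2(v[1],v[0]))
crop("wrist",0,0,640,400,1,"pics/w1.png")
E
```

```text
t: 1.25
ee_pos: [427.3, 336.3, 150.2]
orientation: [-0.568, -3.089, 0.001]
ft_force: [-0.7, 0.4, 1.0]
width: 87.6
grasp_force: 0.0
shift [  1.    0.8 141.2] rot [-0.0008 -0.0006 -0.0037] sign -1 q6 -0.562583973119929
```

View pics/w1.png

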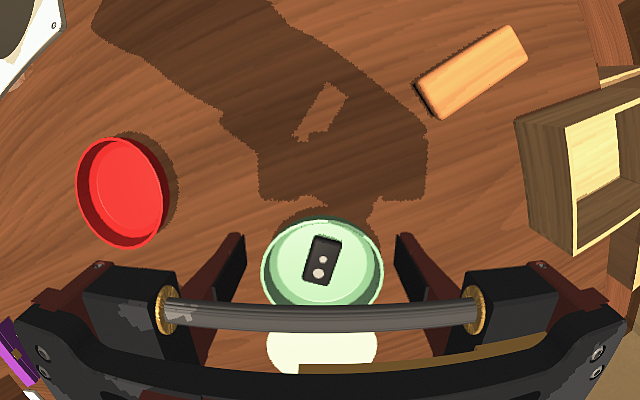

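The wrist view shows the dish at (322,268), midway between the fingers and clear of them, with the key inside and the mat beyond. Now I lower the hand.

```bash
python3 -m inch '[{"xyz":[0,0,20],"rot":[0,0,0]},{"xyz":[0,0,40],"rot":[0,0,0]},{"xyz":[0,0,60],"rot":[0,0,0]},{"xyz":[0,0,80],"rot":[0,0,0]},{"xyz":[0,0,100],"rot":[0,0,0]},{"xyz":[0,0,120],"rot":[0,0,0]},{"xyz":[0,0,130],"rot":[0,0,0]},{"xyz":[0,0,138],"rot":[0,0,0]},{"xyz":[0,0,138],"rot":[0,0,0]}]'
python3 -m inch '[{"xyz":[-3,0,0],"rot":[0,0,0]},{"xyz":[-7,0,0],"rot":[0,0,0]},{"xyz":[-12,0,0],"rot":[0,0,0]},{"xyz":[-17,0,0],"rot":[0,0,0]},{"xyz":[-22,0,0],"rot":[0,0,0]},{"xyz":[-27,0,0],"rot":[0,0,0]},{"xyz":[-32,0,0],"rot":[0,0,0]},{"xyz":[-37,0,0],"rot":[0,0,0]},{"xyz":[-42,0,0],"rot":[0,0,0]},{"xyz":[-47,0,0],"rot":[0,0,0]},{"xyz":[-52,0,0],"rot":[0,0,0]},{"xyz":[-57,0,0],"rot":[0,0,0]}]'
python3 -m inch '[{"xyz":[-5,0,0],"rot":[0,0,0]},{"xyz":[-10,0,0],"rot":[0,0,0]},{"xyz":[-15,0,0],"rot":[0,0,0]},{"xyz":[-20,0,0],"rot":[0,0,0]},{"xyz":[-25,0,0],"rot":[0,0,0]},{"xyz":[-30,0,0],"rot":[0,0,0]},{"xyz":[-35,0,0],"rot":[0,0,0]},{"xyz":[-40,0,0],"rot":[0,0,0]},{"xyz":[-44,0,0],"rot":[0,0,0]},{"xyz":[-47,0,0],"rot":[0,0,0]},{"xyz":[-49,0,0],"rot":[0,0,0]},{"xyz":[-50,0,0],"rot":[0,0,0]}]'
python3 - <<'E'
from h import *
crop("top",190,110,310,230,5,"pics/c2.png")
m=np.array([640,257]);v=np.array([129.2,-48.6]);v/=np.linalg.norm(v)
plan([*(m-58*v),12],np.arctan2(v[1],v[0]))
E
```

```text
t: 2.05
ee_pos: [425.3, 338.2, 11.7]
orientation: [-0.56, -3.09, 0.002]
ft_force: [-0.5, -0.2, 0.3]
width: 88.3
grasp_force: 0.0
t: 3.05
ee_pos: [480.0, 317.5, 12.6]
orientation: [-0.562, -3.09, 0.0]
ft_force: [-3.9, 1.4, 2.0]
width: 88.1
grasp_force: 2.0
t: 4.05
ee_pos: [526.8, 299.9, 12.7]
orientation: [0.562, 3.091, -0.0]
ft_force: [-2.9, 1.7, 2.0]
width: 87.8
grasp_force: 1.9
shift [-63.   -0.4   0.7] rot [ 0.0001  0.0002 -0.0001] sign -1 q6 -0.7128944438689278
```

View pics/c2.png

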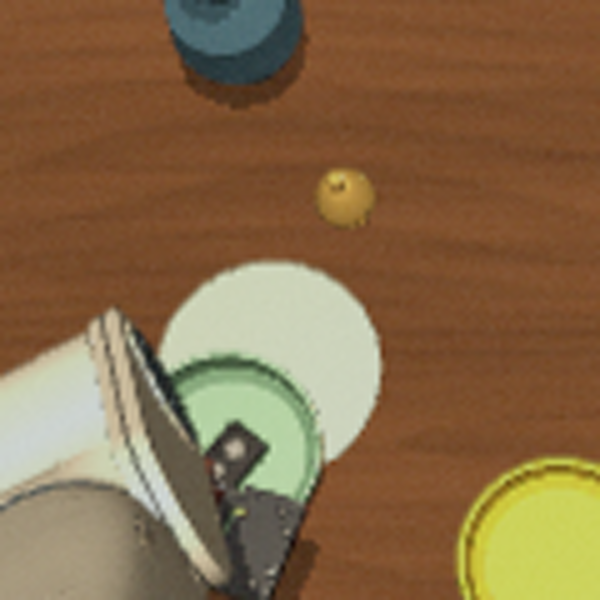

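The dish is seated between the two fingers, with its rim's top edge at crop (230,352) and right edge at (323,430), and the mat lies ahead. I push most of the remainder, then measure.

```bash
python3 -m inch '[{"xyz":[-2,0,0],"rot":[0,0,0]},{"xyz":[-6,0,0],"rot":[0,0,0]},{"xyz":[-11,0,0],"rot":[0,0,0]},{"xyz":[-16,0,0],"rot":[0,0,0]},{"xyz":[-21,0,0],"rot":[0,0,0]},{"xyz":[-26,0,0],"rot":[0,0,0]},{"xyz":[-31,0,0],"rot":[0,0,0]},{"xyz":[-36,0,0],"rot":[0,0,0]},{"xyz":[-41,0,0],"rot":[0,0,0]},{"xyz":[-46,0,0],"rot":[0,0,0]},{"xyz":[-49,0,0],"rot":[0,0,0]},{"xyz":[-52,0,0],"rot":[0,0,0]}]'
python3 - <<'E'
from h import *
crop("top",190,110,310,230,5,"pics/c3.png")
m=np.array([640,257]);v=np.array([129.2,-48.6]);v/=np.linalg.norm(v)
plan([*(m-58*v),12],np.arctan2(v[1],v[0]))
E
```

```text
t: 5.1
ee_pos: [575.6, 281.6, 12.6]
orientation: [-0.562, -3.091, 0.0]
ft_force: [-3.0, 1.1, 1.6]
width: 87.7
grasp_force: 1.9
shift [-10.4  -0.4   0.7] rot [ 0.0002  0.0005 -0.0003] sign -1 q6 -0.774629289167229
```

View pics/c3.png

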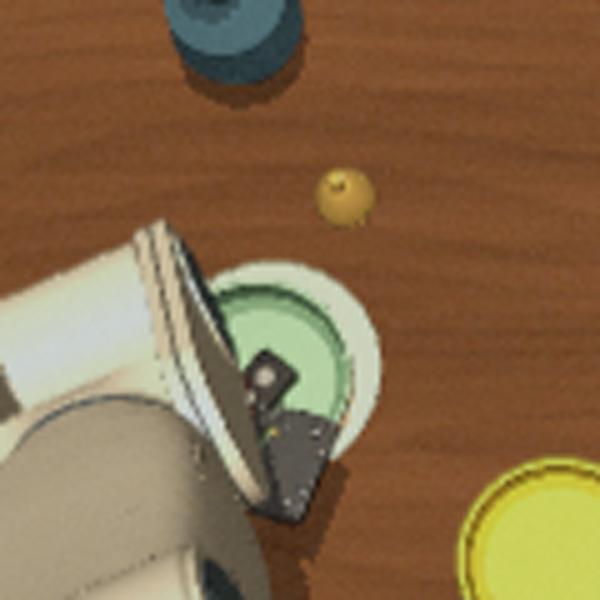

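```bash
python3 -m inch '[{"xyz":[-2,0,0],"rot":[0,0,0]},{"xyz":[-4,0,0],"rot":[0,0,0]},{"xyz":[-7,0,0],"rot":[0,0,0]},{"xyz":[-9,0,0],"rot":[0,0,0]},{"xyz":[-10,0,0],"rot":[0,0,0]},{"xyz":[-10,0,0],"rot":[0,0,0]},{"xyz":[0,0,0],"rot":[0,0,0]},{"xyz":[20,0,0],"rot":[0,0,0]},{"xyz":[50,0,0],"rot":[0,0,0]},{"xyz":[80,0,0],"rot":[0,0,0]},{"xyz":[110,0,0],"rot":[0,0,0]},{"xyz":[140,0,0],"rot":[0,0,0]}]'
python3 - <<'E'
from h import *
crop("top",190,110,310,230,5,"pics/c4.png")
E
```

```text
t: 6.15
ee_pos: [442.9, 331.4, 12.8]
orientation: [0.562, 3.09, 0.001]
ft_force: [0.6, 0.3, 0.5]
width: 87.9
grasp_force: 0.0
```

View pics/c4.png

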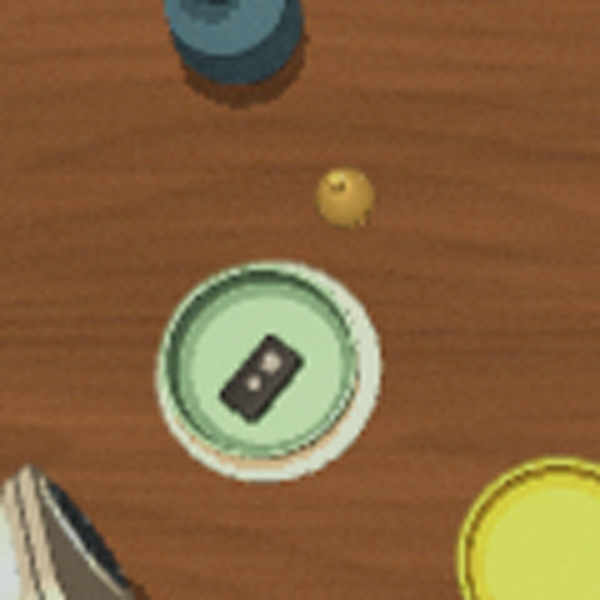

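The rim spans crop (158..358, 262..462), and the mat's edges are at about 158..381 and 260..481.

Run:
```python
from h import *
im=ctrl.get_image("top")
q=lambda u,v,z:ray('top',190+(u-2)/5,110+(v-2)/5,z)
print('dish',q(258,362,35),'mat',q(269.5,370,0),'bell',q(345,200,35))
hsv=cv2.cvtColor(im,cv2.COLOR_RGB2HSV); m=cv2.inRange(hsv,(40,46,60),(85,255,255)); k=np.zeros_like(m); k[150:250,195:275]=m[150:250,195:275]
e=cv2.fitEllipse(cv2.convexHull(max(cv2.findContours(k,0,1)[0],key=cv2.contourArea)));print(e,ray('top',*e[0],35))
yaw=np.radians(6.2);v=np.array([np.cos(yaw),np.sin(yaw)]);b=np.array([489,-210])
plan([*(b-95*v),170],yaw)
```

```text
dish [638.24282358 257.53586797] mat [641.04273241 256.86422757] bell [747.87464912 203.8004573 ]
((241.4285888671875, 181.82017517089844), (37.73058319091797, 39.48599624633789), 63.9246940612793) [638.84082076 256.81029161]
shift [-149.9 -533.2 -156.6] rot [-0.0019 -0.0022 -0.4647] sign -1 q6 -0.5903006227057017
```

The dish is within 3 mm of the mat's centre. Next I raise the hand and move across to the letter box.

```bash
python3 -m inch '[{"xyz":[0,0,-30],"rot":[0,0,0]},{"xyz":[0,0,-65],"rot":[0,0,0]},{"xyz":[0,0,-100],"rot":[0,0,0]},{"xyz":[-5,-20,-130],"rot":[0,0,-0.02]},{"xyz":[-15,-50,-150],"rot":[0,0,-0.05]},{"xyz":[-24,-84,-157],"rot":[0,0,-0.08]},{"xyz":[-33,-116,-157],"rot":[0,0,-0.11]},{"xyz":[-42,-148,-157],"rot":[0,0,-0.14]},{"xyz":[-51,-180,-157],"rot":[0,0,-0.17]},{"xyz":[-60,-212,-157],"rot":[0,0,-0.2]},{"xyz":[-69,-244,-157],"rot":[0,0,-0.23]},{"xyz":[-78,-276,-157],"rot":[0,0,-0.26]}]'
python3 -m inch '[{"xyz":[0,-35,0],"rot":[0,0,-0.025]},{"xyz":[0,-70,0],"rot":[0,0,-0.05]},{"xyz":[0,-105,0],"rot":[0,0,-0.075]},{"xyz":[0,-140,0],"rot":[0,0,-0.1]},{"xyz":[0,-175,0],"rot":[0,0,-0.125]},{"xyz":[0,-200,0],"rot":[0,0,-0.15]},{"xyz":[0,-220,0],"rot":[0,0,-0.175]},{"xyz":[0,-230,0],"rot":[0,0,-0.2]},{"xyz":[0,-230,0],"rot":[0,0,-0.2]}]'
python3 - <<'E'
from h import *
yaw=np.radians(6.2);v=np.array([np.cos(yaw),np.sin(yaw)]);b=np.array([489,-210])
plan([*(b-95*v),170],yaw)
E
```

```text
t: 7.25
ee_pos: [420.3, 43.5, 170.1]
orientation: [0.154, 3.136, -0.0]
ft_force: [1.5, -0.0, 0.5]
width: 87.4
grasp_force: 0.0
t: 8.0
ee_pos: [397.5, -186.0, 170.0]
orientation: [-0.154, 3.136, -0.002]
ft_force: [-0.3, 0.2, 0.4]
width: 87.8
grasp_force: 0.0
shift [  6.3 -33.8   0.1] rot [-0.0016  0.0015 -0.0099] sign -1 q6 -2.1329603326781235
```

```bash
python3 -m inch '[{"xyz":[3,-17,0],"rot":[0,0,-0.005]},{"xyz":[6,-34,0],"rot":[0,0,-0.01]},{"xyz":[6,-34,20],"rot":[0,0,-0.01]},{"xyz":[6,-34,45],"rot":[0,0,-0.01]},{"xyz":[6,-34,70],"rot":[0,0,-0.01]},{"xyz":[6,-34,95],"rot":[0,0,-0.01]},{"xyz":[6,-34,120],"rot":[0,0,-0.01]},{"xyz":[6,-34,140],"rot":[0,0,-0.01]},{"xyz":[6,-34,150],"rot":[0,0,-0.01]},{"xyz":[6,-34,150],"rot":[0,0,-0.01]}]'
python3 -m inch '[{"xyz":[-4,0,0],"rot":[0,0,0]},{"xyz":[-9,0,0],"rot":[0,0,0]},{"xyz":[-14,0,0],"rot":[0,0,0]},{"xyz":[-19,0,0],"rot":[0,0,0]},{"xyz":[-24,0,0],"rot":[0,0,0]},{"xyz":[-29,0,0],"rot":[0,0,0]},{"xyz":[-34,0,0],"rot":[0,0,0]},{"xyz":[-39,0,0],"rot":[0,0,0]},{"xyz":[-44,0,0],"rot":[0,0,0]},{"xyz":[-49,0,0],"rot":[0,0,0]},{"xyz":[-54,0,0],"rot":[0,0,0]},{"xyz":[-59,0,0],"rot":[0,0,0]}]'
python3 -m inch '[{"xyz":[-5,0,0],"rot":[0,0,0]},{"xyz":[-10,0,0],"rot":[0,0,0]},{"xyz":[-15,0,0],"rot":[0,0,0]},{"xyz":[-20,0,0],"rot":[0,0,0]},{"xyz":[-25,0,0],"rot":[0,0,0]},{"xyz":[-30,0,0],"rot":[0,0,0]},{"xyz":[-34,0,0],"rot":[0,0,0]},{"xyz":[-37,0,0],"rot":[0,0,0]},{"xyz":[-39,0,0],"rot":[0,0,0]},{"xyz":[-40,0,0],"rot":[0,0,0]}]'
python3 - <<'E'
from h import *
crop("top",330,140,440,250,5,"pics/c5.png")
E
```

```text
t: 8.83
ee_pos: [393.7, -217.0, 18.1]
orientation: [0.173, -3.134, -0.003]
ft_force: [-0.3, 0.2, 0.1]
width: 87.4
grasp_force: 0.0
t: 9.83
ee_pos: [453.5, -211.4, 19.5]
orientation: [0.173, -3.136, -0.0]
ft_force: [-2.5, 0.1, -1.2]
width: 87.9
grasp_force: 1.0
t: 10.67
ee_pos: [493.2, -207.1, 19.7]
orientation: [-0.173, 3.137, -0.0]
ft_force: [-2.6, -0.9, 1.6]
width: 88.0
grasp_force: 1.4
```

View pics/c5.png

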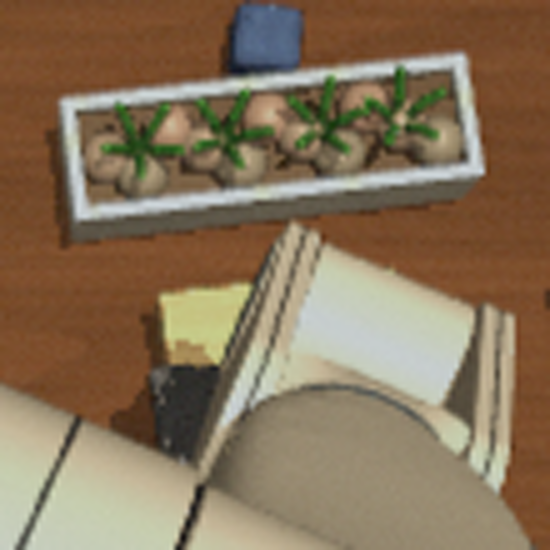

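The box's back edge runs from crop (160,297) to (250,284), now parallel to the planter. The gap is about 55 mm, so I push most of it and then creep.

```bash
python3 -m inch '[{"xyz":[-2,0,0],"rot":[0,0,0]},{"xyz":[-6,0,0],"rot":[0,0,0]},{"xyz":[-11,0,0],"rot":[0,0,0]},{"xyz":[-16,0,0],"rot":[0,0,0]},{"xyz":[-21,0,0],"rot":[0,0,0]},{"xyz":[-26,0,0],"rot":[0,0,0]},{"xyz":[-31,0,0],"rot":[0,0,0]},{"xyz":[-36,0,0],"rot":[0,0,0]},{"xyz":[-40,0,0],"rot":[0,0,0]},{"xyz":[-43,0,0],"rot":[0,0,0]},{"xyz":[-45,0,0],"rot":[0,0,0]},{"xyz":[-46,0,0],"rot":[0,0,0]}]'
python3 -m inch '[{"xyz":[-1,0,0],"rot":[0,0,0]},{"xyz":[-2,0,0],"rot":[0,0,0]},{"xyz":[-3,0,0],"rot":[0,0,0]},{"xyz":[-4,0,0],"rot":[0,0,0]},{"xyz":[-5,0,0],"rot":[0,0,0]},{"xyz":[-6,0,0],"rot":[0,0,0]}]'
```

```text
t: 11.72
ee_pos: [538.9, -202.1, 19.7]
orientation: [0.173, -3.137, 0.0]
ft_force: [-4.8, -1.0, 3.9]
width: 87.9
grasp_force: 1.9
t: 12.22
ee_pos: [544.6, -201.4, 19.7]
orientation: [0.173, -3.137, -0.0]
ft_force: [-9.3, -3.6, 6.4]
width: 87.4
grasp_force: 5.5
```

```bash
python3 -m inch '[{"xyz":[-1,0,0],"rot":[0,0,0]},{"xyz":[-2,0,0],"rot":[0,0,0]},{"xyz":[-3,0,0],"rot":[0,0,0]},{"xyz":[-3,0,0],"rot":[0,0,0]}]'
```

```text
t: 12.55
ee_pos: [544.4, -201.3, 19.5]
orientation: [0.173, -3.131, -0.002]
ft_force: [-15.5, -4.8, 10.5]
width: 87.9
grasp_force: 7.8
```

```bash
python3 -m inch '[{"xyz":[-1,0,0],"rot":[0,0,0]},{"xyz":[-2,0,0],"rot":[0,0,0]},{"xyz":[-3,0,0],"rot":[0,0,0]},{"xyz":[-3,0,0],"rot":[0,0,0]}]'
python3 -m inch '[{"xyz":[3,0,0],"rot":[0,0,0]},{"xyz":[7,0,0],"rot":[0,0,0]},{"xyz":[20,0,0],"rot":[0,0,0]},{"xyz":[45,0,0],"rot":[0,0,0]},{"xyz":[75,0,0],"rot":[0,0,0]},{"xyz":[105,0,0],"rot":[0,0,0]},{"xyz":[135,0,0],"rot":[0,0,0]},{"xyz":[160,0,-20],"rot":[0,0,0]},{"xyz":[160,0,-50],"rot":[0,0,0]},{"xyz":[160,0,-80],"rot":[0,0,0]},{"xyz":[160,0,-110],"rot":[0,0,0]},{"xyz":[160,0,-110],"rot":[0,0,0]}]'
python3 - <<'E'
from h import *
crop("top",330,140,440,250,5,"pics/c6.png")
E
```

```text
t: 12.88
ee_pos: [544.3, -201.1, 19.4]
orientation: [0.173, -3.125, -0.003]
ft_force: [-26.6, -9.4, 18.8]
width: 87.7
grasp_force: 13.4
t: 13.88
ee_pos: [395.4, -220.5, 134.6]
orientation: [-0.172, 3.128, -0.009]
ft_force: [1.8, -0.5, 0.1]
width: 87.9
grasp_force: 0.0
```

View pics/c6.png

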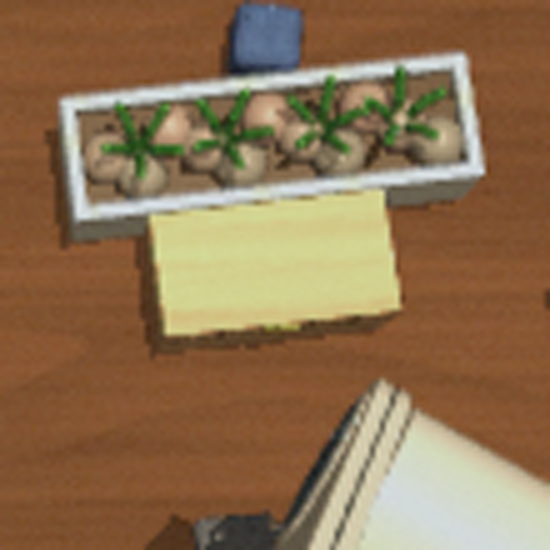

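The box's back edge, from (150,215) to (385,192), runs along the planter's front edge. It sits well inside the planter's ends, and the hand is clear.

```bash
python3 -c "
from workcell import ctrl
print(ctrl.close_job())"
```

```text
the job is handed in; nothing more can be done
None
```

I handed the job in after about 14 s of the 51 s allowed; no verdict came back. By the top camera, the dish with its key sits within about 3 mm of the mat's centre, the letter box lies flat against the planter well inside its ends, and the hand is clear of everything.

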